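Reverse the row of reagent bottles for the return run

ROBOT

A 7-joint arm with a two-finger parallel gripper is mounted at the origin on the work surface. World frame = base frame: x ahead of the robot, y to its left, z up, the work surface at z = 0. Lengths are in m, angles in rad, forces in N, time in s.
With the tool pointing down it reaches from about 0.425 to 0.825 m from the base axis. Payload 3.6 kg.
Tool frame: the origin (TCP) lies at the very end of the fingers, on their centre line; the grasp point (between the pads) lies 19 mm behind it; z points along the fingers, y is the line along which they close (so a half turn about z gives the same grasp; the last joint's range is limited). The gripper opens to 93 mm and grips with 3 to 60 N. Pads are 15 mm wide; open, the fingers measure 128 mm over their backs; the gripper's body (75 mm by 188 mm) begins 65 mm behind the grasp point.
Start: joints at [1.093, 0.615, -0.013, 1.423, 0.008, 1.103, -0.04], TCP at [0.283, -0.585, 0.219] pointing down, gripper open.
Joint ranges: [-3.12, 3.12], [-0.3, 2.06], [-1.34, 1.32], [0.26, 2.42], [-1.36, 4.5], [0.01, 1.98], [-2.84, 2.84]. Speed limits (rad/s): [2.79, 2.79, 3.14, 3.14, 3.14, 3.14, 3.14].

INTERFACE

Orientations are given as a unit quaternion [x, y, z, w].
In Python, from plant import * gives the robot as it stands. Calls block until the motion is done:
- goto(position, orientation): joint-space move of the TCP to a pose.
- move_l(position, orientation=None, vel=0.15, until_force=None): straight line of the TCP; orientation=None keeps the orientation; vel is the mean speed in m/s. With until_force (N) it stops when the force on the tool has changed by that much, and returns True; else False.
- movej(angles): joint-space move.
- set_gripper(opening, force=None): opening from 0.0 (shut) to 1.0 (fully open); force is the grip in N (None keeps the last); returns when the fingers have stopped.
- wait(seconds).
- inverse_kinematics(position, orientation): joint angles nearest the present ones, or None.
- get_state(): the state.
- get_image(name): name is "side" or "top"; returns the picture (480x640x3 uint8, red, green, blue); there is no depth.
- get_calibration(name): a dict with "intrinsics" (3x3 intrinsics, pixels), "xyz" and "rotation" of the camera in the world. Camera axes: x right, y down, z forward; pixel columns grow to the right and rows downward; lengths in m; the calibration is good to about 2 mm. A picture is of the moment at which its call begins. get_calibration takes no time and is no camera call.
A pose or a line that the arm cannot do raises Unreachable and nothing moves.
- finish_job(): hands the job in; it is judged then, once.
The state is a dict: "time": time; "qpos": joint angles; "dq": joint speeds; "tau": joint torques, N m; "position": TCP position; "ee_rot": TCP orientation; "wrist_force": force on the tool from outside, world axes, zero at the start; "wrist_torque": the same for the moment, N m; "finger_gap": opening from 0.0 (shut) to 1.0 (fully open); "grip_force": force on a finger pad.
Only numpy, scipy, OpenCV 4.12 (cv2) and the standard library are available. Lean on these libraries where they do the work, as an engineer would, in place of code of your own. Each camera call takes 0.05 s, during which the arm holds its last target. There are 200 camera calls.

TASK

The four reagent bottles stand in the full rack in the order in which the slides were just stained; the return run at the microscope needs them the other way round. Move them all to the empty rack in reverse order, so that the bottle now farthest left ends farthest right and so on, one in each place, each standing upright flat on the floor of its place, clear of the ribs. Never let a bottle tip over, and leave all four standing still.

Things in the scene. Friction and masses are not known exactly. Their poses are not given: they have to be found in the camera images.
- dropper_mid (a point): dropper bottle: round amber glass body 34 mm across and 54 mm high, narrow shoulder, black collar 22 mm across and a small red rubber bulb on top; 90 mm high in all, about 70 g. Point on its axis half-way up (45 mm above its base), z up along the bottle; grasp the glass body
- jar_mid (a point): squat jar: amber glass 44 mm across and 40 mm high with an equally wide white cap (43 mm), 56 mm high in all, about 100 g. Point on its axis half-way up (28 mm above its base), z up along the jar
- vial_mid (a point): slim vial: amber glass 24 mm across with an equally wide bare metal cap, 72 mm high in all, about 40 g. Point on its axis half-way up (36 mm above its base), z up along the vial
- square_mid (a point): square bottle: amber glass body 34 x 34 mm and 54 mm high, round black cap 24 mm across, 74 mm high in all, about 100 g. Point on its axis half-way up (37 mm above its base), z up along the bottle, x and y square to its flat sides; it starts within 0.1 rad of square to the rack; grasp the flat sides
- full_rack: grey rack, 66 x 252 x 12 mm high, fixed. Origin: centre of its underside; z up, y along its length (to the robot's left), x across. Four square places in a row at y = -93, -31, 31, 93 mm, x = 0, each 58 x 58 mm inside between dark ribs 4 mm wide; place floor 8 mm, rib tops 12 mm above the origin. Holds the four bottles at the start, each on a pad. It may stand left or right of the empty rack
- empty_rack: grey rack, 66 x 252 x 12 mm high, fixed. Origin: centre of its underside; z up, y along its length (to the robot's left), x across. Four square places in a row at y = -93, -31, 31, 93 mm, x = 0, each 58 x 58 mm inside between dark ribs 4 mm wide; place floor 8 mm, rib tops 12 mm above the origin. Like the full rack, but without pads, and empty at the start
- pad_dropper: thin round black rubber pad, 50 mm across, 2 mm thick, fixed in the place of the full rack where the dropper bottle stands at the start (bottles stand on top of it, up to 3 mm off its centre); it stays behind and so keeps the record of that bottle's place. Origin at the centre of its underside, axes as the rack's
- pad_jar: thin round black rubber pad, 50 mm across, 2 mm thick, fixed in the place of the full rack where the squat jar stands at the start (bottles stand on top of it, up to 3 mm off its centre); it stays behind and so keeps the record of that bottle's place. Origin at the centre of its underside, axes as the rack's
- pad_vial: thin round black rubber pad, 50 mm across, 2 mm thick, fixed in the place of the full rack where the slim vial stands at the start (bottles stand on top of it, up to 3 mm off its centre); it stays behind and so keeps the record of that bottle's place. Origin at the centre of its underside, axes as the rack's
- pad_square: thin round black rubber pad, 50 mm across, 2 mm thick, fixed in the place of the full rack where the square bottle stands at the start (bottles stand on top of it, up to 3 mm off its centre); it stays behind and so keeps the record of that bottle's place. Origin at the centre of its underside, axes as the rack's
Things that resemble listed ones, but are neither listed nor needed, are in the scene too. Leave any green look-alike of the part that bears square_mid alone. What is shaped like the part that bears dropper_mid but yellow is not meant.

How it is judged:
By the outcome, as a careful person would: the job done as asked, in the order asked, and still so for the second after the job is handed in, with the robot touching nothing.
It also fails if it takes over 115 s, if anything falls off the work surface, if the arm or the gripper's body presses on something with over 40 N, if the wrist force passes 120 N, or if a joint passes its speed limit or range.

## Working session

There is one attempt and no reset: what is moved stays moved. The work goes in short steps, each a Python script; the robot and the scene stay as the last script left them, time stands still between calls to the robot, and variables do not carry over. Pictures are saved under pics/ and viewed, at most 14 in all, crops included, and the job is handed in when it is done.

```bash
mkdir -p pics
python3 - <<'E'
from plant import *
import cv2
for n in ("top","side"):
    cv2.imwrite(f"pics/{n}0.png",get_image(n)[:,:,::-1]); c=get_calibration(n); print(n,c)
s=get_state();print(s["time"],s["ee_rot"],s["position"])
E
```

```text
top {'intrinsics': array([[493.27413159,   0.        , 312.36210445],
       [  0.        , 493.27413159, 238.11925992],
       [  0.        ,   0.        ,   1.        ]]), 'xyz': array([ 0.37593529, -0.04820322,  1.02650239]), 'rotation': array([ 0.71771727, -0.68838365,  0.07345477, -0.07492848])}
side {'intrinsics': array([[560.5168574 ,   0.        , 302.96851112],
       [  0.        , 560.5168574 , 233.04983583],
       [  0.        ,   0.        ,   1.        ]]), 'xyz': array([ 0.38167629, -0.66017129,  0.72729225]), 'rotation': array([ 0.91572982, -0.13294665,  0.05932136, -0.37449308])}
0.1 [ 9.74694488e-01  2.23538198e-01 -2.78427815e-04 -1.11830149e-03] [ 0.28289421 -0.58442411  0.21759907]
```

View pics/top0.png

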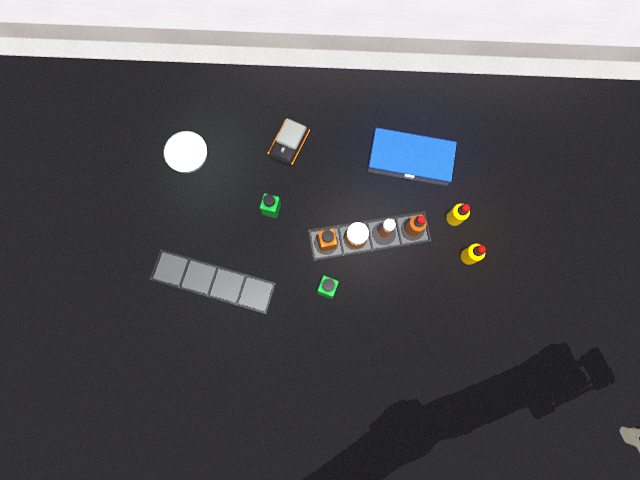

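View pics/side0.png

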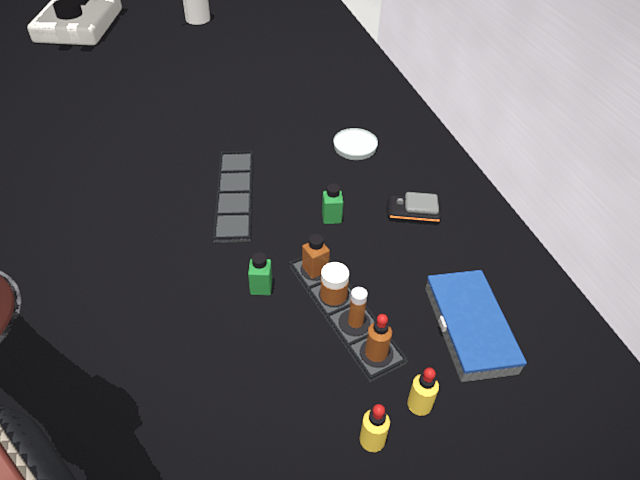

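The top view shows the full rack with, left to right, square (328,238), jar (357,234), vial (388,228) and dropper (418,222). The empty rack is centred at about (213,281). Green square look-alikes stand at (270,205) and (328,287), and yellow dropper look-alikes at (459,214) and (474,254). The bottles I want are the amber ones in the rack. I'll confirm this in a crop and measure.

```bash
cat > h.py <<'E'
import numpy as np, cv2
from scipy.spatial.transform import Rotation as R
def ray(c,u,v,z):
    Rm=np.array(c["rotation"]); Rm=R.from_quat(Rm).as_matrix() if Rm.size==4 else Rm
    d=Rm@np.linalg.inv(c["intrinsics"])@np.array([u,v,1.]); o=np.array(c["xyz"])
    return o+d*(z-o[2])/d[2]
E
python3 - <<'E'
from plant import get_calibration
from h import *
im=cv2.imread("pics/top0.png"); c=get_calibration("top")
cv2.imwrite("pics/crop0.png",cv2.resize(im[190:320,140:500],None,fx=2.2,fy=2.2,interpolation=cv2.INTER_CUBIC))
hsv=cv2.cvtColor(im,cv2.COLOR_BGR2HSV).astype(int); H,S,V=hsv[...,0],hsv[...,1],hsv[...,2]
def blobs(m,box,z,name):
    x0,y0,x1,y1=box; mm=np.zeros_like(m,np.uint8); mm[y0:y1,x0:x1]=m[y0:y1,x0:x1]
    n,l,st,ce=cv2.connectedComponentsWithStats(mm)
    for i in range(1,n):
        if st[i,4]>15:
            print(name,st[i],ce[i].round(1),ray(c,*ce[i],z)[:2].round(4))
    return mm
blobs((V>170)&(S<60),(340,215,375,252),.064,"jar")
blobs((V>150)&(S<60),(378,212,400,240),.081,"vial")
blobs(((H<5)|(H>175))&(S>200)&(V>80),(408,210,430,240),.094,"drop")
blobs((V<75),(316,226,338,248),.083,"sq")
m=blobs((V>60)&(S<60),(140,245,285,320),.008,"empty")
n,l,st,ce=cv2.connectedComponentsWithStats(m)
r=cv2.minAreaRect(cv2.findNonZero(m)); print([ray(c,*p,.008)[:2].round(4) for p in cv2.boxPoints(r)])
m=blobs((V>60)&(S<60),(300,205,440,265),.008,"full")
E
```

```text
jar [347 222  22  23 394] [357.4 232.7] [ 0.596  -0.1315]
jar [360 241  10   9  33] [366.  245.9] [ 0.5698 -0.1491]
jar [343 242  11  10  38] [346.1 248.2] [ 0.5635 -0.1097]
vial [383 218  16  22 164] [390.1 226. ] [ 0.6083 -0.1941]
drop [418 216   7   7  26] [421.1 218.9] [ 0.6221 -0.2524]
sq [316 226  11   2  16] [320.1 226.3] [ 0.6015 -0.0561]
empty [ 149  249  127   66 4089] [213.  281.1] [0.4936 0.1604]
[array([0.41  , 0.3025]), array([0.5632, 0.3201]), array([0.5759, 0.0175]), array([0.4222, 0.0093])]
full [303 205   8   7  19] [306.9 206.9] [ 0.661  -0.0271]
full [ 300  205  140   60 7038] [371.7 234.7] [ 0.6059 -0.1666]
full [414 219  10   7  25] [417.8 222.9] [ 0.6356 -0.2641]
```

View pics/crop0.png

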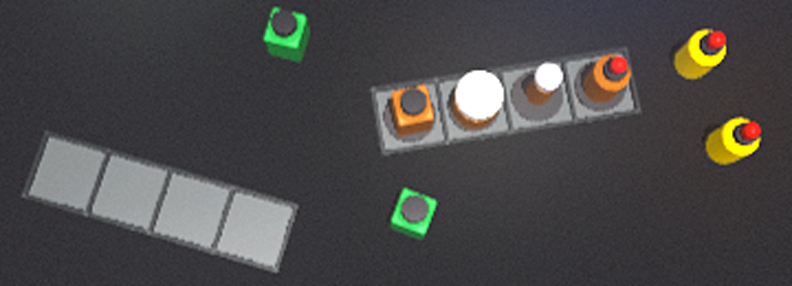

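The crop confirms it: the amber bottles are in the rack, and the green and yellow ones stand outside it. Next I'll refine the rack frames.

Run:
```python
from plant import get_calibration
from h import *
im=cv2.imread("pics/top0.png"); c=get_calibration("top")
P=lambda x,y,z:ray(c,x/2.2+140-.27,y/2.2+190-.27,z)[:2]
caps=np.array([P(413,101,.083),P(479,95,.065),P(548,76,.081),P(618,66,.094)])  # left..right
print(caps.round(4), np.linalg.norm(np.diff(caps,axis=0),axis=1))
for cs in ([(374,88),(628,48),(640,110),(382,153)],[(47,131),(298,206),(278,271),(24,196)]):
    q=np.array([P(x,y,.01) for x,y in cs]); print("corners",q.round(4),q.mean(0).round(4))
    d=(q[0]+q[3]-q[1]-q[2]); print("yaw",np.arctan2(-d[0],d[1]),np.linalg.norm(d)/2)
hsv=cv2.cvtColor(im,cv2.COLOR_BGR2HSV); m=np.zeros(im.shape[:2],np.uint8)
m[245:320,140:285]=(hsv[245:320,140:285,2]>105)
n,l,st,ce=cv2.connectedComponentsWithStats(m)
k=[i for i in range(1,n) if st[i,4]>200]; f=np.array([ray(c,*ce[i],.008)[:2] for i in k]); print("floors",st[k,4],f.round(4),f.mean(0))
d=caps[0]-caps[3];print(np.arctan2(-d[0],d[1]),caps.mean(0))
# line fit
g=f[np.argsort(-f[:,1])]; d=3*(g[0]-g[-1])+(g[1]-g[-2]) if len(g)==4 else None; print(np.arctan2(-d[0],d[1]))
```

```text
[[ 0.5834 -0.0713]
 [ 0.5954 -0.1315]
 [ 0.6118 -0.1915]
 [ 0.6203 -0.2515]] [0.06133326 0.06224588 0.06054132]
corners [[ 0.6106 -0.0352]
 [ 0.6607 -0.2795]
 [ 0.5997 -0.2906]
 [ 0.5477 -0.0455]] [ 0.6047 -0.1627]
yaw 0.20569847202852148 0.25000637868674175
corners [[0.5556 0.2742]
 [0.494  0.0313]
 [0.4329 0.0463]
 [0.4927 0.2892]] [0.4938 0.1603]
yaw -0.24481566032397084 0.2503761934695229
floors [ 766  791 1742] [[0.5161 0.2516]
 [0.5012 0.1911]
 [0.4777 0.0985]] [0.49833875 0.18041679]
0.20223573664264924 [ 0.60273877 -0.16144284]Traceback (most recent call last):
  File "<stdin>", line 16, in <module>
TypeError: 'NoneType' object is not subscriptable
```

```bash
cat >> h.py <<'E'
from plant import *
FC,FY=np.array([.6040,-.1620]),.204
EC,EY=np.array([.4938,.1603]),-.244
CAP=dict(square=(.5834,-.0713),jar=(.5954,-.1315),vial=(.6112,-.1915),dropper=(.6205,-.2515))
SLOT=dict(square=.093,jar=.031,vial=-.031,dropper=-.093)
Z=dict(square=.022,jar=.020,vial=.020,dropper=.026)      # grasp TCP height
OPEN=dict(square=.68,jar=.75,vial=.55,dropper=.65)
ux=lambda a:np.array([np.cos(a),np.sin(a)]); uy=lambda a:np.array([-np.sin(a),np.cos(a)])
def quat(yaw,s):
    y=np.append(s*ux(yaw),0); z=np.array([0,0,-1.]); return R.from_matrix(np.c_[np.cross(y,z),y,z]).as_quat()
def spots(n):
    g=.5*np.array(CAP[n])+.5*(FC+uy(FY)*SLOT[n]); p=EC-uy(EY)*SLOT[n]; return g,p
HI=.17
def pick(n,s):
    g,_=spots(n); q=quat(FY,s)
    set_gripper(OPEN[n]); goto([*g,HI],q); move_l([*g,Z[n]],vel=.12)
    set_gripper(0,force=20); st=get_state(); print(n,"gap mm",st["finger_gap"]*93,"grip",st["grip_force"],st["position"].round(4) if hasattr(st["position"],"round") else st["position"])
    move_l([*g,HI],vel=.12); st=get_state(); print("lifted gap",st["finger_gap"]*93,"F",st["grip_force"],"t",st["time"])
def place(n,s):
    _,p=spots(n); q=quat(EY,s); z=Z[n]-.002
    goto([*p,HI],q); move_l([*p,z+.006],vel=.12)
    print("touch",move_l([*p,z-.002],vel=.02,until_force=2.5),get_state()["position"])
    wait(.2); set_gripper(min(1,get_state()["finger_gap"]+.16)); wait(.2); move_l([*p,HI],vel=.12); print("t",get_state()["time"])
def snap(n,f): cv2.imwrite(f,get_image(n)[:,:,::-1])
E
python3 - <<'E'
from h import *
for s in (1,-1):
  for n in CAP:
    g,p=spots(n)
    print(s,n,g.round(4),p.round(4),[None if (j:=inverse_kinematics([*x,zz],quat(a,s))) is None else np.round(j,2).tolist() for x,a in((g,FY),(p,EY)) for zz in(Z[n],HI)])
E
```

```text
1 square [ 0.5843 -0.0711] [0.4713 0.0701] [[0.29, 0.79, -0.34, 1.78, 0.41, 0.64, -0.08], [0.35, 0.6, -0.43, 1.66, 0.29, 0.94, 0.02], [-0.09, 0.67, -0.15, 2.1, 0.25, 0.39, -0.69], [0.08, 0.44, -0.38, 1.97, 0.23, 0.78, -0.68]]
1 jar [ 0.5966 -0.1316] [0.4863 0.1302] [[0.36, 0.81, -0.31, 1.72, 0.36, 0.67, 0.07], [0.42, 0.63, -0.39, 1.6, 0.27, 0.97, 0.14], [-0.2, 0.7, -0.16, 2.03, 0.25, 0.44, -0.79], [-0.0, 0.48, -0.44, 1.89, 0.27, 0.82, -0.83]]
1 vial [ 0.6107 -0.1919] [0.5013 0.1904] [[0.43, 0.84, -0.27, 1.63, 0.31, 0.71, 0.21], [0.47, 0.67, -0.35, 1.51, 0.25, 1.01, 0.26], [-0.27, 0.73, -0.2, 1.93, 0.28, 0.5, -0.91], [-0.06, 0.54, -0.52, 1.81, 0.34, 0.88, -0.98]]
1 dropper [ 0.6217 -0.2523] [0.5163 0.2505] [[0.49, 0.87, -0.25, 1.53, 0.28, 0.78, 0.33], [0.54, 0.71, -0.34, 1.41, 0.25, 1.06, 0.36], [-0.32, 0.76, -0.27, 1.82, 0.33, 0.6, -1.04], [-0.1, 0.62, -0.62, 1.7, 0.42, 0.96, -1.13]]
-1 square [ 0.5843 -0.0711] [0.4713 0.0701] [[-0.16, 0.81, 0.4, 1.8, -0.49, 0.64, -2.41], [-0.17, 0.6, 0.4, 1.68, -0.28, 0.92, -2.59], [0.48, 0.99, -1.15, 2.08, 1.18, 0.97, 1.55], [0.53, 0.66, -1.15, 1.95, 0.72, 1.01, 1.94]]
-1 jar [ 0.5966 -0.1316] [0.4863 0.1302] [[-0.06, 0.83, 0.41, 1.73, -0.49, 0.68, -2.32], [-0.07, 0.63, 0.42, 1.61, -0.3, 0.96, -2.49], [0.36, 1.02, -1.15, 2.01, 1.17, 1.01, 1.48], [0.39, 0.7, -1.15, 1.88, 0.74, 1.06, 1.83]]
-1 vial [ 0.6107 -0.1919] [0.5013 0.1904] [[0.03, 0.87, 0.42, 1.64, -0.48, 0.74, -2.26], [0.02, 0.68, 0.44, 1.53, -0.32, 1.01, -2.39], [0.24, 1.04, -1.15, 1.92, 1.15, 1.05, 1.45], [0.26, 0.75, -1.15, 1.8, 0.77, 1.12, 1.74]]
-1 dropper [ 0.6217 -0.2523] [0.5163 0.2505] [[0.12, 0.9, 0.43, 1.54, -0.47, 0.81, -2.2], [0.11, 0.73, 0.45, 1.43, -0.34, 1.06, -2.31], [0.13, 1.06, -1.15, 1.81, 1.12, 1.09, 1.44], [0.14, 0.81, -1.15, 1.69, 0.79, 1.18, 1.68]]
```

Run:
```python
from h import *
pick("square",1); place("square",1)
snap("side","pics/s1.png"); snap("top","pics/t1.png")
```

```text
square gap mm 34.323519189687374 grip 19.608711898326874 [ 0.5843 -0.0711  0.0222]
lifted gap 34.402041598688804 F 19.617495238780975 t 6.275
touch True [0.4717656  0.07004445 0.01989059]
t 11.05
```

View pics/s1.png

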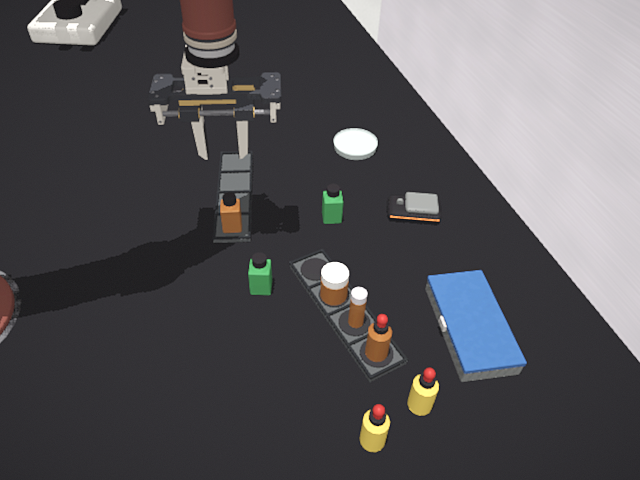

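The square bottle stands upright in the rightmost place at (231,215), with its base clear of the ribs. I'll carry on with the other three.

Run:
```python
from h import *
for n in ("jar","vial","dropper"):
    pick(n,1)
    if get_state()["grip_force"]<5: print("lost"); break
    place(n,1)
goto([.60,-.16,.25],quat(FY,1)); wait(.3)
a=get_image("side"); b=get_image("top")
cv2.imwrite("pics/s2.png",cv2.resize(a[120:300,150:350,::-1],None,fx=3,fy=3,interpolation=cv2.INTER_CUBIC))
cv2.imwrite("pics/t2.png",cv2.resize(b[220:340,120:310,::-1],None,fx=4,fy=4,interpolation=cv2.INTER_CUBIC))
print(get_state()["time"])
```

```text
jar gap mm 43.37325213818098 grip 20.000195503234863 [ 0.5966 -0.1316  0.0202]
lifted gap 43.7332471289633 F 19.99982178211212 t 16.0167
touch True [0.48674811 0.13026432 0.01787705]
t 21.175
vial gap mm 23.508258864118986 grip 20.00015616416931 [ 0.6109 -0.192   0.0202]
lifted gap 23.739708068021017 F 19.99992460012436 t 26.2333
touch True [0.5016875  0.19048049 0.01798667]
t 31.7667
dropper gap mm 33.57286769446094 grip 20.000133424982778 [ 0.6218 -0.2523  0.0262]
lifted gap 33.70322027881346 F 19.999887313315412 t 37.2833
touch True [0.51667475 0.25067473 0.02395057]
t 43.1083
45.0833
```

View pics/s2.png

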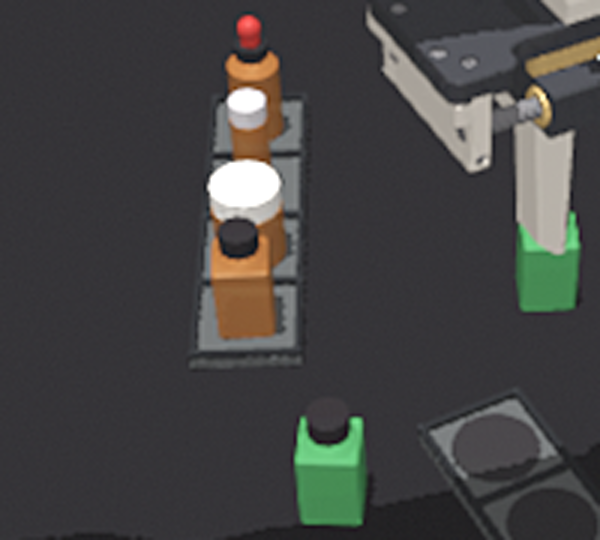

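View pics/t2.png

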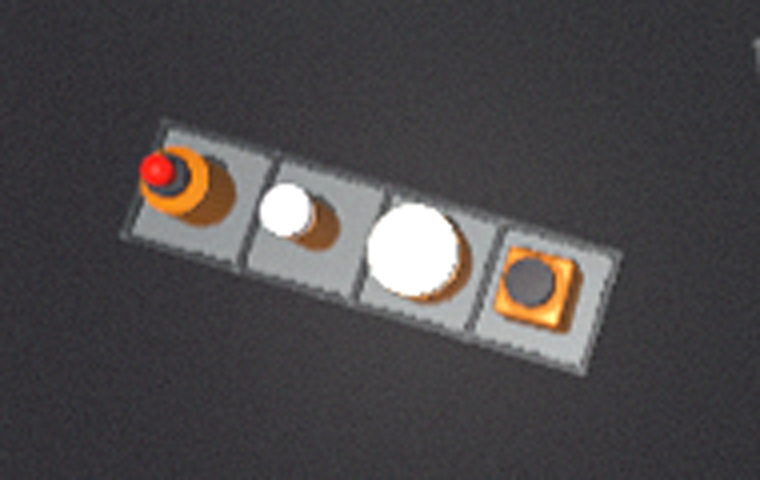

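All four stand upright in reversed order: dropper (160,180), vial (288,210), jar (413,250) and square (535,285). I'll check the centring numerically and hand in.

Run:
```python
from h import *
c=get_calibration("top"); ok=True
for n,(x,y,z) in dict(square=(530,281,.081),jar=(413,250,.063),vial=(287,209,.079),dropper=(158,169,.092)).items():
    e=ray(c,x/4+120-.37,y/4+220-.37,z)[:2]-spots(n)[1]; print(n,(e*1000).round(1)); ok&=np.abs(e).max()<.0055
if ok: print(finish_job())
```

```text
square [ 0.1 -0.9]
jar [-0.3 -0.6]
vial [ 0.2 -1.3]
dropper [ 0.2 -1.2]
the job is handed in; nothing more can be done
None
```

All four bottles now stand upright in the empty rack in reverse order (left to right: dropper, vial, jar, square), each measured within about 1.5 mm of its place centre, and the job was handed in at about 45 s.

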